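# Clear the pencil box lid and open it to its stop

### The arm

A 6-joint arm with a two-finger parallel gripper is mounted at the origin on the work surface. World frame = base frame: x ahead of the robot, y to its left, z up, the work surface at z = 0. Lengths are in m, angles in degrees, forces in N, time in s.
With the tool pointing down it reaches from about 0.375 to 0.825 m from the base axis. Payload 5.5 kg.
Tool frame: the origin (TCP) lies between the finger pads; the fingertips stand 25 mm ahead of it and the grasp point (between the pads) lies 6 mm ahead of it; z points along the fingers, y is the line along which they close (so a half turn about z gives the same grasp; the last joint's range is limited). The gripper opens to 85 mm and grips with 20 to 120 N. Pads are 22 mm wide; open, the fingers measure 114 mm over their backs; the gripper's body (76 mm by 85 mm) begins 54 mm behind the grasp point. The pads swing forward as they close: fully open they stand 13 mm farther back than shut.
Start: joints at [-69.844, 17.962, -2.699, 69.339, 0, 90], TCP at [0.207, -0.563, 0.256] pointing down, gripper open.
Joint ranges: [-152.73, 152.73], [-39.44, 99.34], [-58.76, 71.6], [-118.89, 123.64], [-81.53, 83.1], [-180, 180]. Speed limits (degrees/s): [136.94, 136.94, 172.46, 180, 180, 180].

### API

Orientations are given as a 3x3 rotation matrix whose columns are the frame's x, y, z axes.
In Python, from cell import arm, cams, ticket, masks_of gives the robot as it stands.
- The arm moves only by the shell command python3 -m jog 'ROWS' [FORCE]. ROWS is JSON, a list of rows, each a list of 7 numbers: the turn, a rotation vector about the tool's x, y, z in rad, then the shift along the tool's x, y, z in m, then the opening, from -1 (shut) to 1 (fully open). A call has 1 to 12 rows; each row is the pose to reach, as a shift and turn from the pose commanded when the call began, along the tool's axes at that moment; what a row does not reach only later rows make up. A row lasts 1/10 s, in which the tool goes at most 50 mm and 8.59 degrees, less where a joint would pass 70% of its speed; a pose out of reach is approached as far as the arm can. A call with a gripper value outside its range is refused whole. The fingers move at their own pace and stop on an object; FORCE is the grip in N (left out, the last holds). Time passes only in rows, so rows that repeat a pose let the fingers close. It gives the time, the measured TCP pose, the force, the opening and the grip force at its end, in the units of the state.
- arm.observe(): the state, without advancing time (a new reading comes with each control period).
- cams.camera(name): name is "scene" or "top" or "wrist"; returns a dict with "pixels" (400x640x3 uint8, red, green, blue), "fx", "fy", "cx", "cy" (pixels), "pose" (4x4, takes a point from camera to world coordinates). Camera axes: x right, y up, looking along -z (the intrinsics and any distortion apply to the point x, -y, -z); pixel columns grow to the right and rows downward; lengths in m; the calibration is good to about 2 mm. A picture is of the moment at which its call begins. There is no depth.
- ticket.close_job(): hands the job in; it is judged then, once.
Trained networks look in a picture, given as the dict that the camera call returned (one of the last four; its "shot" number tells which), for a name from the list of things; names that differ only in an ending like _2 or _b are one class to them, and where a whole thing is asked for, a point or a joint stands for the part that bears it (a point fixed in the world has none). Each returns a list of dicts, best first, with "conf" (0 to 1); they miss things now and then, are a little off and sometimes report something else, mostly with a low value. They report only what shows in the picture. A call takes as long as a camera call. They do not tell look-alikes from the thing itself.
- masks_of(picture, target): "pixels" (400x640 bool, what is visible of it) and "xy" ([column, row] in pixels, amid what is visible of it).
The state is a dict: "t": time; "qpos": joint angles; "qd": joint speeds; "joint_efforts": joint torques, N m; "eef_pos": TCP position; "orientation": TCP orientation; "ft_force": force on the tool from outside, world axes, zero at the start; "wrist_torque": the same for the moment, N m; "grip_width": finger opening in m; "grasp_force": force on a finger pad.
Only numpy, scipy, OpenCV 4.12 (cv2) and the standard library are available. Lean on these libraries where they do the work, as an engineer would, in place of code of your own. Each camera call takes 0.05 s, during which the arm holds its last target. There are 200 camera calls.

### The job

The aluminium pencil box stands under the hood of the bench lamp with the ceramic chalk holder lying on its lid. Set the chalk holder gently down on the cork mat, standing on its base as it did on the lid, then swing the box's lid up and back, without slamming it, until it meets its stop, and leave it there. Do not knock the lamp or push the stopwatch, the duster or the green case about.

Things in the scene. Friction and masses are not known exactly. Their poses are not given: they have to be found in the camera images.
- pencil_box: Anodised aluminium pencil box, 90 mm deep (its x) by 200 mm wide (its y) by 45 mm high without the lid, fixed to the bench. Origin: centre of its underside. Its -x side, the front, has the lid's tab and faces the robot, its +x side has the hinge. The lid is a 6 mm plate, so that the closed lid's top is 51 mm above the origin.
- lid (a joint): Hinge angle of the pencil box's lid in rad: 0 is shut (the start); it grows as the front edge rises and goes back away from the robot; the stop is at 1.83 (105 degrees, 15 past upright). The hinge is stiff (0.16 N m of friction, 1 to 4 N at the front edge): the lid stays at whatever angle it is left. The lid weighs 150 g.
- lid_tab (a point): Grip point on the lid's tab; its axes turn with the lid. The tab is a bare aluminium tongue in the lid's plane, at the middle of its front edge, 24 mm wide (y), 8 mm thick, reaching 36 mm past that edge, free below and at both sides. The point is in mid thickness, 20 mm past the edge, 110 mm from the hinge, 48 mm above the bench when shut.
- lid_hinge (a point): Point on the hinge axis at the middle of the box's rear top edge, 45 mm above the bench. Its axes turn with the lid: y lies along the hinge, the lid plate reaches 90 mm from here along -x, its underside (inner face) in the plane z = 0, its top face at z = 6 mm, 100 mm to either side in y.
- chalk_holder: White ceramic chalk holder, a block 80 mm long (x) by 32 mm wide (y) by 36 mm high with a groove along its top holding a stick of chalk; 0.13 to 0.25 kg, loose. Origin: centre of its underside. At the start it lies on the shut lid, long side roughly front to back of the box (within 0.3 rad).
- mat: Square cork mat, 180 by 180 by 4 mm, fixed flat on the bench to the left or right of the pencil box. Origin: centre of its underside. (Fixed bystanders: a pulled-out drawer over 390 mm left of the robot's centre line, 90 mm high, with a rack of cases 182 mm high in its rear; a mug, books and apparatus at the right and rear.)
- lamp: Bench lamp, fixed. Origin: on the bench beneath the middle of the box, give or take 10 mm; x points to the box's rear. Its hood is a grey cylinder 44 mm across, 260 mm long (along y), axis 15 mm behind the origin and 340 mm up (underside 318 mm): an upright tool does not fit over the lid, come from the front, tilted. Post and foot (110 mm across) stand 165 mm behind the origin.
- stopwatch: Bystander: chrome stopwatch, 60 mm across, 16 mm high, lying loose in front. Origin: centre of its underside. Leave it where it is.
- duster: Bystander: loose blackboard duster, 50 by 130 by 38 mm, long side away from the robot, at the rear between box and mat. Origin: centre of its underside.
- loose_case: Bystander: loose green plastic slide rule case lying flat, 60 by 190 by 22 mm, on the right. Origin: centre of its underside.
Not all that is in view belongs to the job. Of the things that look like the pencil_box, take the one that is farthest to the robot's right at the start. Leave any blue or red look-alike of the chalk_holder alone.

How it is judged:
By the outcome, as a careful person would: the job done as asked, in the order asked, and still so for the second after the job is handed in, with the robot touching nothing.
It also fails if it takes over 72 s, if anything falls off the work surface, if the arm or the gripper's body presses on something with over 40 N, if the wrist force passes 120 N, or if a joint passes its speed limit or range.

## Working session

There is one attempt and no reset: what is moved stays moved. The work goes in short steps, Python scripts to look and compute and a shell command to move; the robot and the scene stay as the last step left them, time stands still between calls to the robot, and variables do not carry over. Pictures are saved under pics/ and viewed, at most 10 in all, crops included, and the job is handed in when it is done.

```bash
ls; mkdir -p pics; python3 - <<'E'
from cell import arm,cams,masks_of
import cv2,numpy as np
s=arm.observe();print(s)
for n in["scene","top"]:
    p=cams.camera(n);cv2.imwrite(f"pics/{n}0.png",p["pixels"][:,:,::-1])
    print(n,p["fx"],p["fy"],p["cx"],p["cy"],[k for k in p],np.round(p["pose"],3).tolist())
    for t in["pencil_box","lid_tab","chalk_holder","mat","lamp","stopwatch","duster","loose_case"]:
        print(t,[(round(d["conf"],2),np.round(d["xy"]).tolist(),int(d["pixels"].sum())) for d in masks_of(p,t)])
E
```

```text
pics
{'t': 0.0, 'qpos': array([-6.98446612e+01,  1.80040961e+01, -2.75330806e+00,  6.93370838e+01,
        8.56498342e-04,  9.00006658e+01]), 'qd': array([ 0.03180272,  0.03055473, -0.0676894 , -0.05711799, -0.02901544,
        0.01566635]), 'joint_efforts': array([-8.17560249e-05, -5.39590430e+01,  3.39750445e+01,  1.91586855e-02,
       -2.15439843e-05, -1.58370955e-05]), 'eef_pos': array([ 0.20656966, -0.56277998,  0.25544253]), 'orientation': array([[ 9.38765905e-01,  3.44555176e-01, -5.54199905e-04],
       [ 3.44555621e-01, -9.38764620e-01,  1.55328619e-03],
       [ 1.49295326e-05, -1.64912481e-03, -9.99998640e-01]]), 'ft_force': array([-0.14658851, -0.03104754, -0.12929482]), 'wrist_torque': array([ 0.04069224, -0.03183238,  0.00962781]), 'grasp_force': 0.0, 'grip_width': 0.08559812741313318}
scene 393.2633420538247 393.2633420538247 319.02782533330634 196.150934107405 ['pixels', 'fx', 'fy', 'cx', 'cy', 'pose', 'shot'] [[-0.176, -0.828, 0.532, 1.057], [0.984, -0.152, 0.089, 0.032], [0.008, 0.539, 0.842, 0.812], [0.0, 0.0, 0.0, 1.0]]
pencil_box [(0.97, [390.0, 222.0], 3503), (
[... 487 characters left out ...]
2566057963104 472.22566057963104 318.7686463754021 186.94833972102424 ['pixels', 'fx', 'fy', 'cx', 'cy', 'pose', 'shot'] [[0.008, 0.996, -0.086, 0.496], [-1.0, 0.005, -0.028, -0.058], [-0.027, 0.087, 0.996, 1.107], [0.0, 0.0, 0.0, 1.0]]
pencil_box [(0.97, [252.0, 181.0], 3438), (0.76, [198.0, 276.0], 4366)]
lid_tab [(0.96, [253.0, 182.0], 3032), (0.87, [197.0, 280.0], 3745)]
chalk_holder [(0.92, [169.0, 139.0], 444), (0.79, [164.0, 203.0], 556), (0.57, [234.0, 179.0], 574), (0.46, [481.0, 216.0], 2252)]
mat []
lamp [(0.97, [218.0, 142.0], 6636)]
stopwatch [(0.68, [322.0, 237.0], 525)]
duster [(0.8, [305.0, 101.0], 1232)]
loose_case [(0.71, [484.0, 212.0], 2275), (0.69, [251.0, 185.0], 3021)]
```

View pics/scene0.png

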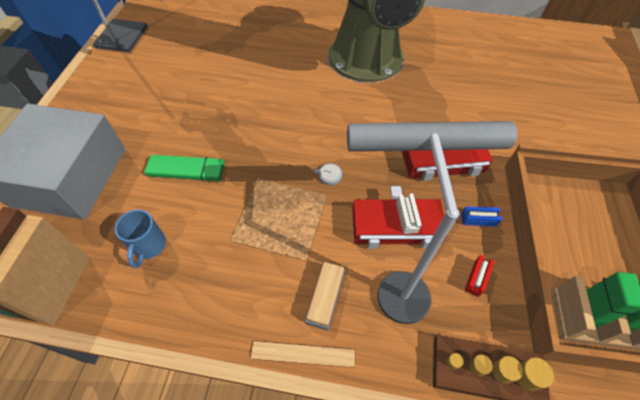

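View pics/top0.png

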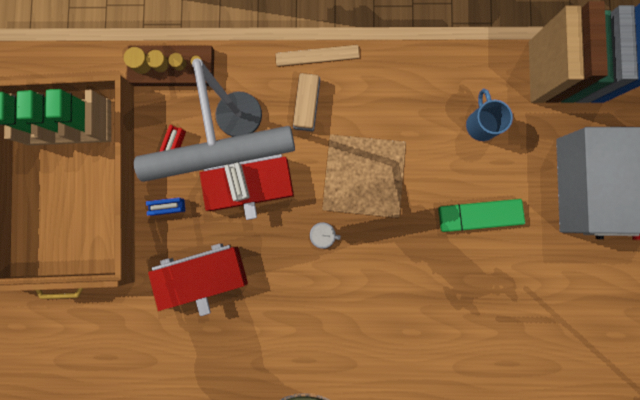

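The scene camera looks back at the robot and the top camera has the robot at the bottom. 

Look-alikes:
- **Boxes:** a red box under the hood at top (247,182), scene (398,220); a nearer red box at top (198,276), scene (450,163). The robot's right is image right in the top view, so the target is the one under the hood, with the white holder on it.
- **Holders:** white at top (235,182), blue at (165,207), red at (172,139). I take the white one.

Now a close crop of each view.

```bash
cat > h.py <<'E'
import cv2,numpy as np
def proj(p,X):
    P=np.linalg.inv(p["pose"]);c=(P[:3,:3]@np.atleast_2d(X).T).T+P[:3,3]
    return np.c_[p["fx"]*c[:,0]/-c[:,2]+p["cx"],p["fy"]*-c[:,1]/-c[:,2]+p["cy"]]
def ray(p,uv):
    d=p["pose"][:3,:3]@np.array([(uv[0]-p["cx"])/p["fx"],-(uv[1]-p["cy"])/p["fy"],-1.]);return p["pose"][:3,3],d/np.linalg.norm(d)
def onz(p,uv,z):
    o,d=ray(p,uv);return o+d*(z-o[2])/d[2]
def tri(*pv):
    A=np.zeros((3,3));b=np.zeros(3);L=[]
    for p,uv in pv:
        o,d=ray(p,uv);M=np.eye(3)-np.outer(d,d);A+=M;b+=M@o;L.append((M,o))
    X=np.linalg.solve(A,b);return X,[np.linalg.norm(M@(X-o)) for M,o in L]
E
python3 - <<'E'
import cv2,numpy as np
s=cv2.imread("pics/scene0.png")[175:265,340:460];t=cv2.imread("pics/top0.png")[120:225,190:305]
s=cv2.resize(s,None,fx=6,fy=6,interpolation=cv2.INTER_CUBIC)
t=cv2.resize(t,None,fx=5.5,fy=5.5,interpolation=cv2.INTER_CUBIC)
for im,o,f in((s,(340,175),6),(t,(190,120),5.5)):
    for k in range(0,130,10):
        cv2.putText(im,str(o[0]+k),(int(k*f),10),0,.35,(255,255,255),1);cv2.putText(im,str(o[1]+k),(0,int(k*f)+5),0,.35,(255,255,255),1)
        cv2.line(im,(int(k*f),0),(int(k*f),6),(0,255,0),1)
cv2.imwrite("pics/cs.png",s);cv2.imwrite("pics/ct.png",t)
E
```

```text
(no output)
```

View pics/cs.png

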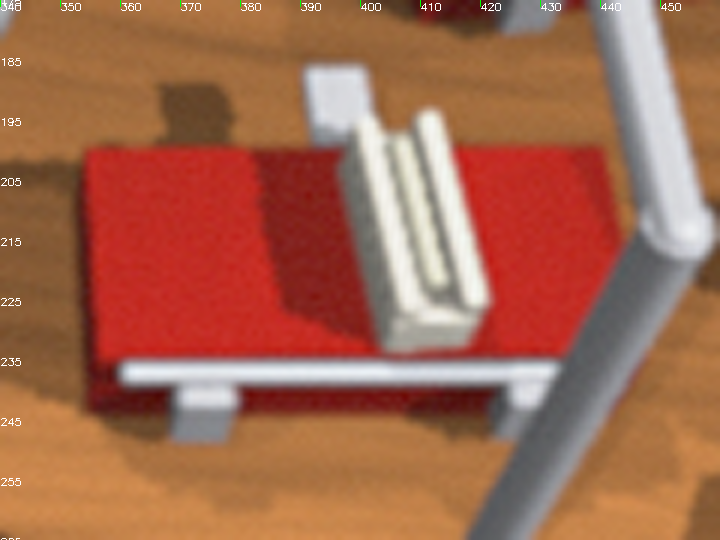

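View pics/ct.png

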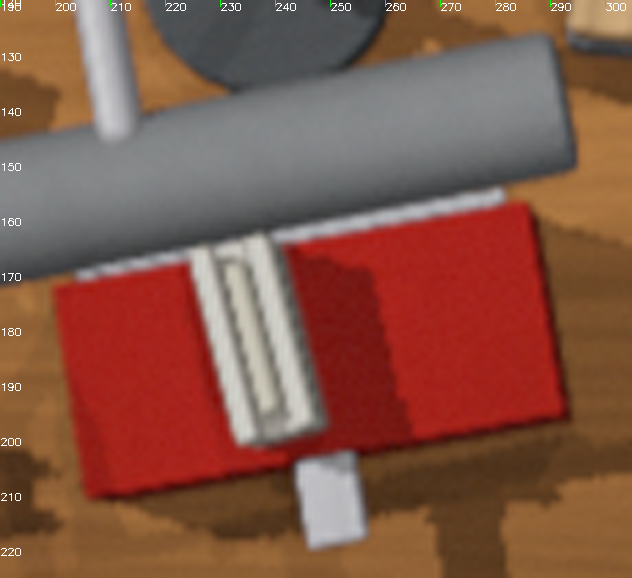

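```bash
cat > m.py <<'E'
from cell import arm,cams,masks_of
from h import *
from scipy.optimize import least_squares
S=cams.camera("scene");T=cams.camera("top")
obs=[ # local (x,y,z) of box, scene px, top px
((-.045,.1,.051),(440.3,199.7),(206,210.5)),((-.045,-.1,.051),(354.2,199.7),(293.3,196)),
((-.081,.012,.052),(401.3,186),(246,219.6)),((-.081,-.012,.052),(390.5,186),(256.5,217.8)),
((.045,-.1,.051),None,(286.4,156.9))]
for l,a,b in obs:
    if a:
        X,e=tri((S,a),(T,b));print("tri",np.round(X,4),np.round(e,4))
def W(v,l):
    c,s=np.cos(v[2]),np.sin(v[2]);return np.array([v[0]+c*l[0]-s*l[1],v[1]+s*l[0]+c*l[1],l[2]+v[3]])
def f(v):
    r=[]
    for l,a,b in obs:
        for p,u in((S,a),(T,b)):
            if u: r+=list(proj(p,W(v,l))[0]-u)
    return r
r=least_squares(f,[.55,.1,.1,0]);print("box x y yaw dz",np.round(r.x,4),"rms px",np.sqrt(np.mean(r.fun**2)))
# holder top corners (scene) on z=.087
for u in((400.8,194.2),(411.7,193.7),(408.3,227.5),(421.7,225)):print("hold S",np.round(onz(S,u,.087),4))
for u in((224.9,165.1),(238.7,162.9),(233.3,200.4)):print("hold T",np.round(onz(T,u,.087),4))
for a,b in(((411.7,193.7),(233.3,200.4)),((421.7,225),(224.9,165.1))):print("hold tri",[np.round(q,4) for q in tri((S,a),(T,b))])
for t,z in(("mat",.004),("stopwatch",.016),("duster",.038)):
    for p in(S,T):
        for d in masks_of(p,t)[:1]:
            c=cv2.boxPoints(cv2.minAreaRect(np.argwhere(d["pixels"])[:,::-1].astype(np.float32)))
            print(t,round(d["conf"],2),[np.round(onz(p,u,z)[:2],3).tolist() for u in c],np.round(onz(p,d["xy"],z)[:2],3))
for u in((331,136),(405.5,142),(322,215),(400,216)):print("mat corner T",np.round(onz(T,u,.004)[:2],3))
E
python3 m.py
```

```text
tri [0.5333 0.2269 0.0461] [0.0009 0.0009]
tri [0.5674 0.0307 0.0431] [0.0018 0.0018]
tri [0.5134 0.1353 0.049 ] [0.0011 0.0011]
tri [0.5176 0.111  0.0487] [0.0004 0.0004]
box x y yaw dz [ 0.5949  0.1367  0.1718 -0.0049] rms px 0.4324230709867578
hold S [0.5624 0.1315 0.087 ]
hold S [0.5567 0.1551 0.087 ]
hold S [0.6427 0.1523 0.087 ]
hold S [0.6317 0.1797 0.087 ]
hold T [0.6315 0.1762 0.087 ]
hold T [0.6365 0.1459 0.087 ]
hold T [0.5543 0.1558 0.087 ]
hold tri [array([0.5545, 0.1561, 0.0838]), array([0.0004, 0.0004])]
hold tri [array([0.6316, 0.178 , 0.0864]), array([0.0017, 0.0017])]
mat 0.6 [[0.703, -0.228], [0.509, -0.234], [0.541, -0.035], [0.726, -0.049]] [ 0.628 -0.128]
stopwatch 0.74 [[0.481, -0.072], [0.441, -0.029], [0.494, 0.002], [0.531, -0.04]] [ 0.49  -0.038]
stopwatch 0.8 [[0.484, 0.007], [0.524, -0.039], [0.476, -0.081], [0.436, -0.035]] [ 0.481 -0.036]
duster 0.83 [[0.723, 0.032], [0.856, 0.021], [0.851, -0.028], [0.719, -0.016]] [0.786 0.001]
mat corner T [ 0.713 -0.056]
mat corner T [ 0.699 -0.231]
mat corner T [ 0.526 -0.036]
mat corner T [ 0.525 -0.217]
```

The crops confirm the choice: a red box with its tab facing the robot and the white holder on its lid. Triangulated heights are tab 0.049, lid 0.043–0.046 and holder top 0.084–0.086, all close to nominal. Next I write a helper that turns target poses into row values.

```bash
cat > plan.py <<'E'
import sys,numpy as np
from cell import arm
from scipy.spatial.transform import Rotation as R
def frame(yaw,t):
    c,s=np.cos(yaw),np.sin(yaw);C,S=np.cos(t),np.sin(t)
    return np.array([[c*C,s*C,S],[s,-c,0],[c*S,s*S,-C]]).T
def row(G,yaw,tdeg,back=0.,st=None):
    "grasp point G, tool yaw (rad), tilt from vertical (deg), backed off along tool z"
    st=st or arm.observe();R0=st["orientation"];F=frame(yaw,np.radians(tdeg))
    tcp=np.array(G)-F[:,2]*(.006+back)
    return np.round(R.from_matrix(R0.T@F).as_rotvec(),3).tolist()+np.round(R0.T@(tcp-st["eef_pos"]),4).tolist(),np.round(tcp,3)
E
python3 - <<'E'
from plan import *
print(row([.45,-.25,.28],.26,20)); print(row([.597,.153,.078],.26,40,.13))
E
```

```text
([-0.016, 0.349, 0.091, 0.3343, -0.2104, -0.0293], array([ 0.448, -0.251,  0.286]))
([-0.032, 0.698, 0.088, 0.5261, -0.5459, 0.0741], array([0.513, 0.131, 0.182]))
```

```bash
python3 -m jog '[[0,0.1,0.03,0.05,-0.03,-0.005,1],[0,0.2,0.05,0.1,-0.06,-0.01,1],[-0.016,0.349,0.09,0.334,-0.21,-0.03,1],[-0.016,0.349,0.09,0.334,-0.21,-0.03,1],[-0.016,0.349,0.09,0.334,-0.21,-0.03,1],[-0.016,0.349,0.09,0.334,-0.21,-0.03,1],[-0.016,0.349,0.09,0.334,-0.21,-0.03,1],[-0.016,0.349,0.09,0.334,-0.21,-0.03,1],[-0.016,0.349,0.09,0.334,-0.21,-0.03,1],[-0.016,0.349,0.09,0.334,-0.21,-0.03,1],[-0.016,0.349,0.09,0.334,-0.21,-0.03,1],[-0.016,0.349,0.09,0.334,-0.21,-0.03,1]]'; python3 -c "
from plan import *
print(row([.597,.153,.078],.26,40,.13),arm.observe()['qpos'])"
```

```text
t: 2.5
eef_pos: [0.4472, -0.2522, 0.286]
orientation: [[0.909, 0.256, 0.33], [0.24, -0.967, 0.088], [0.342, -0.0, -0.94]]
ft_force: [0.3, 0.4, 0.4]
grip_width: 0.0856
grasp_force: 0.0
([0.001, 0.349, -0.001, 0.1158, -0.3533, 0.1527], array([0.513, 0.131, 0.182])) [-38.86289501  -2.0866342  -24.93715324  55.00420992  15.98366961
 128.0332218 ]
```

q6 would end near its 180° limit, so I'll use the half-turned grasp.

```bash
sed -i 's/\[c\*C,s\*C,S\],\[s,-c,0\]/[-c*C,-s*C,-S],[-s,c,0]/' plan.py; python3 -m jog '[[0,0,-0.15,0,-0.03,0,1],[0,0,-0.3,0,-0.06,0,1],[0,0,-0.45,0,-0.1,0,1],[0,0,-0.6,0,-0.14,0,1],[0,0,-0.75,0.02,-0.18,0,1],[0,0,-0.9,0.02,-0.2,0.01,1],[0,0,-1.05,0.03,-0.22,0.02,1],[0,0,-1.2,0.04,-0.24,0.03,1],[0,0,-1.35,0.05,-0.26,0.04,1],[0,0,-1.5,0.05,-0.28,0.05,1],[0,0,-1.65,0.05,-0.3,0.05,1],[0,0,-1.75,0.05,-0.3,0.05,1]]'; python3 -c "
from plan import *
print(row([.597,.153,.078],.26,40,.13),arm.observe()['qpos'])"
```

```text
t: 3.7
eef_pos: [0.4318, 0.0559, 0.2557]
orientation: [[-0.42, 0.846, 0.329], [0.905, 0.416, 0.089], [-0.062, 0.335, -0.94]]
ft_force: [0.2, -0.2, -0.2]
grip_width: 0.0853
grasp_force: 0.0
([-0.242, -0.293, -1.371, 0.0382, 0.0747, 0.1023], array([0.513, 0.131, 0.182])) [  4.95971501 -16.04822986 -40.88412172  45.5240384    3.43293044
  70.03171705]
```

```bash
python3 -m jog '[[-0.02,-0.03,-0.14,0,0,0,1],[-0.05,-0.06,-0.28,0,0,0,1],[-0.07,-0.09,-0.42,0,0,0,1],[-0.1,-0.12,-0.56,0,0,0,1],[-0.12,-0.15,-0.7,0,0,0,1],[-0.242,-0.293,-1.371,0.038,0.075,0.102,1],[-0.242,-0.293,-1.371,0.038,0.075,0.102,1],[-0.242,-0.293,-1.371,0.038,0.075,0.102,1],[-0.242,-0.293,-1.371,0.038,0.075,0.102,1],[-0.242,-0.293,-1.371,0.038,0.075,0.102,1],[-0.242,-0.293,-1.371,0.038,0.075,0.102,1],[-0.242,-0.293,-1.371,0.038,0.075,0.102,1]]'; python3 - <<'E'
from plan import *
from cell import cams,masks_of
from h import *
print(row([.597,.153,.078],.26,40,.13),arm.observe()['qpos'])
p=cams.camera("wrist");im=p["pixels"][:,:,::-1].copy()
ms=masks_of(p,"chalk_holder");print([(d["conf"],np.round(d["xy"])) for d in ms],np.round(p["pose"],3).tolist(),p["fx"],p["cx"],p["cy"])
# predicted block outline
c,s=np.cos(.27),np.sin(.27)
for z in(.051,.087):
    q=[[.597+c*a-s*b,.153+s*a+c*b,z] for a,b in((-.04,-.016),(-.04,.016),(.04,.016),(.04,-.016))]
    cv2.polylines(im,[proj(p,np.array(q)).astype(np.int32)],True,(0,255,0) if z<.06 else (255,0,255),1)
b=(.595,.137,.1718);c,s=np.cos(b[2]),np.sin(b[2])
q=[[b[0]+c*a-s*e,b[1]+s*a+c*e,.052] for a,e in((-.045,-.1),(-.045,-.012),(-.081,-.012),(-.081,.012),(-.045,.012),(-.045,.1),(.045,.1),(.045,-.1))]
cv2.polylines(im,[proj(p,np.array(q)).astype(np.int32)],True,(0,255,255),1)
cv2.imwrite("pics/w1.png",im)
E
```

```text
t: 4.9
eef_pos: [0.5164, 0.1289, 0.1855]
orientation: [[-0.745, -0.248, 0.62], [-0.19, 0.969, 0.161], [-0.64, 0.002, -0.768]]
ft_force: [0.1, 0.1, -0.2]
grip_width: 0.0855
grasp_force: 0.0
([-0.004, -0.003, -0.008, 0.0047, 0.0025, 0.0004], array([0.513, 0.131, 0.182])) [ 13.71968719 -11.4721297  -58.69266838   2.97945998   0.51799462
  -0.43429909]
[(0.88, array([323., 180.])), (0.72, array([505., 140.])), (0.58, array([420., 212.]))] [[-0.247, -0.547, -0.8, 0.393], [0.969, -0.139, -0.204, 0.096], [0.0, -0.826, 0.564, 0.232], [0.0, 0.0, 0.0, 1.0]] 293.32080971951166 317.11580423270664 202.28585944281633
```

View pics/w1.png

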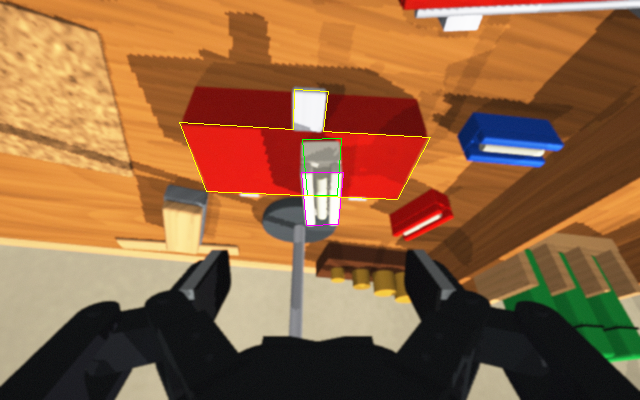

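The overlay of my estimates fits the wrist view: the holder is at (322,180), the box outline matches, and the tab is at (310,108). I'll go in.

```bash
python3 -c "
from plan import *
print(row([.597,.153,.080],.26,40,.06),row([.597,.153,.080],.26,40,0))"
```

```text
([-0.003, -0.003, -0.007, 0.0033, 0.0022, 0.069], array([0.556, 0.142, 0.131])) ([-0.003, -0.003, -0.007, 0.0031, 0.0024, 0.129], array([0.593, 0.152, 0.085]))
```

```bash
python3 -m jog '[[-0.003,-0.003,-0.007,0.003,0.002,0.03,1],[-0.003,-0.003,-0.007,0.003,0.002,0.06,1],[-0.003,-0.003,-0.007,0.003,0.002,0.08,1],[-0.003,-0.003,-0.007,0.003,0.002,0.1,1],[-0.003,-0.003,-0.007,0.003,0.002,0.115,1],[-0.003,-0.003,-0.007,0.003,0.002,0.125,1],[-0.003,-0.003,-0.007,0.003,0.002,0.129,1],[-0.003,-0.003,-0.007,0.003,0.002,0.129,1],[-0.003,-0.003,-0.007,0.003,0.002,0.129,1],[-0.003,-0.003,-0.007,0.003,0.002,0.129,1]]'; python3 - <<'E'
from plan import *
from cell import cams
import cv2
print(row([.597,.153,.080],.26,40,0),arm.observe()['qpos'])
p=cams.camera("wrist");cv2.imwrite("pics/w2.png",p["pixels"][:,:,::-1])
E
```

```text
t: 6.0
eef_pos: [0.5936, 0.1525, 0.0856]
orientation: [[-0.739, -0.259, 0.622], [-0.199, 0.966, 0.166], [-0.644, -0.001, -0.765]]
ft_force: [0.5, -0.2, 0.9]
grip_width: 0.0853
grasp_force: 0.0
([0.001, 0.002, 0.003, 0.001, -0.0004, 0.0005], array([0.593, 0.152, 0.085])) [ 14.15048943   9.74989    -57.26968792 -17.10497194   0.51936772
  -0.72419213]
```

View pics/w2.png

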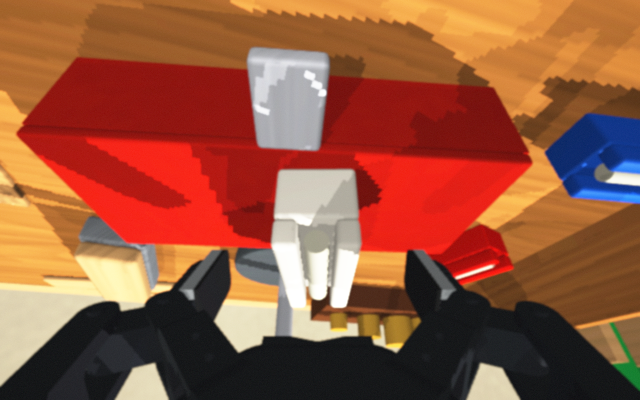

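The holder at (316,240) sits centred between the open fingers at columns 230 and 408. Closing.

```bash
python3 -m jog '[[0,0,0,0,0,0,0.2],[0,0,0,0,0,0,-0.1],[0,0,0,0,0,0,-0.3],[0,0,0,0,0,0,-0.5],[0,0,0,0,0,0,-0.6],[0,0,0,0,0,0,-0.6],[0,0,0,0,0,0,-0.6],[0,0,0,0,0,0,-0.6]]' 45; python3 -c "
from plan import *
import numpy as np
s=arm.observe();print(s['wrist_torque'],np.round(s['orientation'].T@[0,0,.04],4),np.round(s['orientation'].T@[-.02,0,0.06],4))"
```

```text
t: 6.85
eef_pos: [0.5937, 0.1525, 0.0851]
orientation: [[-0.739, -0.26, 0.622], [-0.199, 0.966, 0.166], [-0.644, -0.001, -0.765]]
ft_force: [-3.9, -1.2, 5.2]
grip_width: 0.0316
grasp_force: 46.2
[-0.14264832  0.58897142 -0.04495089] [-0.0257 -0.0001 -0.0306] [-0.0238  0.0051 -0.0584]
```

```bash
python3 -m jog '[[0,0,0,-0.004,0,-0.005,-0.6],[0,0,0,-0.008,0,-0.01,-0.6],[0,0,0,-0.013,0,-0.0155,-0.6],[0,0,0,-0.02,0,-0.024,-0.6],[0,0,0,-0.03,0,-0.036,-0.6],[0,0,0,-0.038,0,-0.046,-0.6],[0,0,0,-0.038,0,-0.046,-0.6],[0,0,0,-0.038,0,-0.046,-0.6]]'; python3 - <<'E'
from plan import *
import numpy as np
s=arm.observe();print(s['qpos'],s['wrist_torque'])
# holder placed at mat centre (.615,-.13); tool yaw kept relative to robot azimuth
for G in ([.56,-.02,.17],[.60,-.125,.11]):
    for yaw in(.26,-.1,-.2): print(G,yaw,row(G,yaw,40))
E
```

```text
t: 7.65
eef_pos: [0.5932, 0.1525, 0.145]
orientation: [[-0.739, -0.26, 0.622], [-0.199, 0.966, 0.166], [-0.644, -0.001, -0.765]]
ft_force: [-0.2, -0.1, -2.5]
grip_width: 0.0313
grasp_force: 45.4
[ 14.1615244    2.35617448 -53.80368449  -6.24005501   0.5144654
  -0.72452607] [-0.24268413  0.86307003 -0.03445777]
[0.56, -0.02, 0.17] 0.26 ([0.001, 0.001, 0.003, 0.0428, -0.158, -0.0745], array([ 0.556, -0.021,  0.175]))
[0.56, -0.02, 0.17] -0.1 ([0.232, 0.002, 0.278, 0.0426, -0.1566, -0.0743], array([ 0.556, -0.02 ,  0.175]))
[0.56, -0.02, 0.17] -0.2 ([0.297, 0.002, 0.355, 0.0425, -0.1563, -0.0742], array([ 0.556, -0.019,  0.175]))
[0.6, -0.125, 0.11] 0.26 ([0.001, 0.001, 0.003, 0.0729, -0.2697, -0.0211], array([ 0.596, -0.126,  0.115]))
[0.6, -0.125, 0.11] -0.1 ([0.232, 0.002, 0.278, 0.0727, -0.2684, -0.021], array([ 0.596, -0.125,  0.115]))
[0.6, -0.125, 0.11] -0.2 ([0.297, 0.002, 0.355, 0.0725, -0.268, -0.0209], array([ 0.596, -0.124,  0.115]))
```

```bash
python3 -m jog '[[0.03,0,0.03,0.005,-0.02,-0.01,-0.6],[0.06,0,0.07,0.011,-0.04,-0.02,-0.6],[0.12,0,0.14,0.021,-0.08,-0.037,-0.6],[0.17,0,0.2,0.032,-0.12,-0.055,-0.6],[0.232,0.002,0.278,0.043,-0.157,-0.074,-0.6],[0.232,0.002,0.278,0.05,-0.18,-0.06,-0.6],[0.232,0.002,0.278,0.06,-0.21,-0.048,-0.6],[0.232,0.002,0.278,0.066,-0.24,-0.035,-0.6],[0.232,0.002,0.278,0.073,-0.258,-0.025,-0.6],[0.232,0.002,0.278,0.073,-0.268,-0.021,-0.6],[0.232,0.002,0.278,0.073,-0.268,-0.021,-0.6],[0.232,0.002,0.278,0.073,-0.268,-0.021,-0.6]]'; python3 - <<'E'
from plan import *
from cell import cams,masks_of
from h import *
s=arm.observe();print(s['qpos'],s['ft_force'])
a=cams.camera("scene")["pixels"][150:310,220:420,::-1];b=cams.camera("top")["pixels"][100:260,270:430,::-1];w=cams.camera("wrist")["pixels"][:,:,::-1]
cv2.imwrite("pics/m.png",np.hstack([cv2.resize(a,(400,320)),cv2.resize(b,(320,320))]))
print(row([.60,-.125,.042],-.1,40),np.round(s['orientation'].T@[0,0,-.01],4))
E
```

```text
t: 8.85
eef_pos: [0.5952, -0.1244, 0.1141]
orientation: [[-0.763, 0.1, 0.638], [0.077, 0.995, -0.064], [-0.642, 0.0, -0.767]]
ft_force: [0.2, 1.1, -1.4]
grip_width: 0.0312
grasp_force: 45.4
[-14.67774702   5.70487988 -55.8211939  -11.09492061   5.72163281
  -6.87730143] [ 0.2107697   1.09461998 -1.36907482]
([0.001, -0.0, 0.001, 0.0432, -0.001, 0.0525], array([ 0.596, -0.125,  0.047])) [ 0.0064 -0.      0.0077]
```

View pics/m.png

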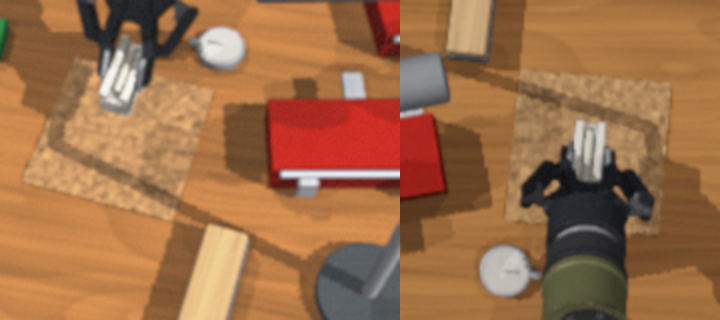

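The scene and top views show the holder level above the front half of the mat, with the stopwatch and duster clear. I'll shift it 30 mm forward, toward the mat centre and away from the q3 limit, then descend.

```bash
python3 -m jog '[[0,0,0,-0.012,0.002,0.01,-0.6],[0,0,0,-0.023,0.003,0.019,-0.6],[0,0,0,-0.013,0.003,0.031,-0.6],[0,0,0,0,0.003,0.046,-0.6],[0,0,0,0.01,0.003,0.058,-0.6],[0,0,0,0.017,0.003,0.067,-0.6],[0,0,0,0.0205,0.003,0.0711,-0.6],[0,0,0,0.0205,0.003,0.0711,-0.6],[0,0,0,0.0205,0.003,0.0711,-0.6]]'; python3 - <<'E'
from plan import *
s=arm.observe();print(s['qpos'],s['wrist_torque'])
E
```

```text
t: 9.9
eef_pos: [0.6264, -0.1243, 0.0469]
orientation: [[-0.762, 0.099, 0.639], [0.075, 0.995, -0.064], [-0.643, -0.0, -0.766]]
ft_force: [-0.6, 0.1, -1.4]
grip_width: 0.0314
grasp_force: 45.4
[-13.66294671  17.22245039 -55.42458175 -22.36092332   5.10315038
  -6.15307245] [0.13241794 0.85213535 0.03458809]
```

Remaining: about 9 mm to TCP z 0.038. Slow descent.

```bash
python3 -m jog '[[0,0,0,0.001,0,0.0012,-0.6],[0,0,0,0.002,0,0.0023,-0.6],[0,0,0,0.003,0,0.0035,-0.6],[0,0,0,0.004,0,0.0046,-0.6],[0,0,0,0.0045,0,0.0054,-0.6],[0,0,0,0.0045,0,0.0054,-0.6],[0,0,0,0.0045,0,0.0054,-0.6]]'; python3 -m jog '[[0,0,0,0.0004,0,0.0004,-0.6],[0,0,0,0.0008,0,0.0009,-0.6],[0,0,0,0.001,0,0.0012,-0.6],[0,0,0,0.001,0,0.0012,-0.6]]'
```

```text
t: 10.6
eef_pos: [0.6257, -0.1244, 0.0392]
orientation: [[-0.763, 0.099, 0.639], [0.076, 0.995, -0.064], [-0.642, -0.0, -0.767]]
ft_force: [0.3, 0.1, -1.5]
grip_width: 0.0315
grasp_force: 45.4
t: 11.0
eef_pos: [0.626, -0.1245, 0.0381]
orientation: [[-0.762, 0.099, 0.639], [0.076, 0.995, -0.064], [-0.643, -0.0, -0.766]]
ft_force: [-2.5, 0.3, 4.1]
grip_width: 0.0313
grasp_force: 46.2
```

Contact is felt at the expected height. Opening slowly.

```bash
python3 -m jog '[[0,0,0,0,0,0,-0.6],[0,0,0,0,0,0,-0.2],[0,0,0,0,0,0,-0.1],[0,0,0,0,0,0,0.2],[0,0,0,0,0,0,0.5],[0,0,0,0,0,0,1],[0,0,0,0,0,0,1],[0,0,0,0,0,0,1]]' 20; python3 -m jog '[[0,0,0,0,0,-0.01,1],[0,0,0,0,0,-0.03,1],[0,0,0,0,0,-0.06,1],[0,0,0,0,0,-0.09,1],[0,0,0,0,0,-0.12,1],[0,0,0,0,0,-0.13,1],[0,0,0,0,0,-0.13,1]]'; python3 - <<'E'
from plan import *
from cell import cams
import cv2
w=cams.camera("wrist")["pixels"][:,:,::-1];a=cams.camera("scene")["pixels"][170:290,220:340,::-1]
cv2.imwrite("pics/m2.png",np.hstack([cv2.resize(w,(480,300)),cv2.resize(a,(300,300))]))
print(arm.observe()['qpos'])
E
```

```text
t: 11.8
eef_pos: [0.6257, -0.1244, 0.0377]
orientation: [[-0.763, 0.099, 0.639], [0.076, 0.995, -0.064], [-0.642, -0.0, -0.767]]
ft_force: [-0.2, -0.0, 0.1]
grip_width: 0.0853
grasp_force: 0.0
t: 12.5
eef_pos: [0.5485, -0.1182, 0.1441]
orientation: [[-0.766, 0.099, 0.635], [0.076, 0.995, -0.063], [-0.638, 0.0, -0.77]]
ft_force: [0.1, 0.9, 0.2]
grip_width: 0.0853
grasp_force: 0.0
[-15.5797337   -2.70831595 -58.73833312  -5.09233592   6.31809665
  -7.67289122]
```

View pics/m2.png

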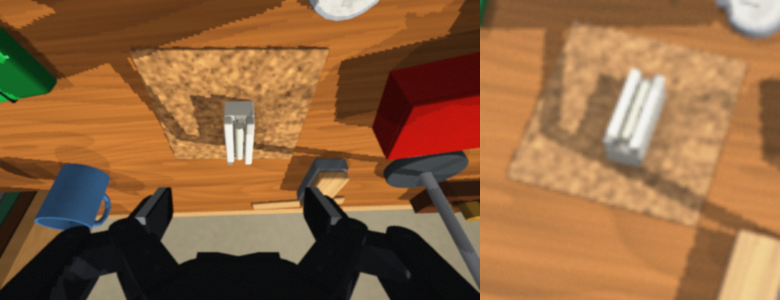

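The holder stands upright on the mat, at wrist crop (239,130). Before the lid, I fit a quick planar arm model to check the q3 limit along the lid arc.

```bash
cat > ik.py <<'E'
import numpy as np
from scipy.optimize import least_squares
D=[([18.004,-2.753,69.337],np.hypot(.2066,.5628),.2554),([-11.472,-58.693,2.979],np.hypot(.5164,.1289),.1855),([9.75,-57.27,-17.105],np.hypot(.5936,.1525),.0856),
([2.356,-53.804,-6.24],np.hypot(.5932,.1525),.145),([5.705,-55.82,-11.095],np.hypot(.5952,.1244),.1141),([17.222,-55.425,-22.361],np.hypot(.6264,.1243),.0469),([-16.048,-40.884,45.524],np.hypot(.4318,.0559),.2557),([-2.0866,-24.937,55.004],np.hypot(.4472,.2522),.286)]
def fk(v,q):
    q=np.radians(q);a=q[0]-q[1];b=a+q[2]
    return np.array([v[0]*np.sin(q[0])+v[1]*np.cos(a)+v[2]*np.sin(a)+v[3]*np.cos(b)+v[5]*np.sin(b),v[4]+v[0]*np.cos(q[0])-v[1]*np.sin(a)+v[2]*np.cos(a)-v[3]*np.sin(b)+v[5]*np.cos(b)])
V=least_squares(lambda v:np.concatenate([fk(v,q)-[r,z] for q,r,z in D]+[1e-3*v]),[.4,.4,0,.2,.3,0])
v=V.x
def ik(r,z,t): # tilt deg -> q2,q3,q4
    s=least_squares(lambda q:np.append(fk(v,q)-[r,z],(q[0]-q[1]+q[2]-(90-t))/100),[5,-45,0],x_scale=30);return np.round(s.x,1),abs(s.fun).max()
if __name__=="__main__":
    print(np.round(v,3),abs(V.fun[:16]).max())
    c,s=np.cos(.172),np.sin(.172);H=np.array([.595+.045*c,.137+.045*s])
    for th in(0,15,30,45,60,75,90,105):
        a=np.radians(th);o=[]
        rr,z=.116*np.cos(a)-.003*np.sin(a),.045+.116*np.sin(a)+.003*np.cos(a)
        for t in(10,20,30,40,50,60,70):
            T=np.radians(t);P=H-np.array([c,s])*(rr+.006*np.sin(T));q,e=ik(np.hypot(*P),z+.006*np.cos(T),t)
            o.append((t,q.tolist()) if e<.003 else (t,'x'))
        print(th,o)
E
python3 ik.py
```

```text
[ 0.521  0.443  0.078  0.435  0.283 -0.001] 0.007880621078902472
0 [(10, [14.7, -37.8, 27.4]), (20, [9.7, -48.2, 12.1]), (30, [7.0, -58.3, -5.3]), (40, [8.4, -67.9, -26.4]), (50, [17.6, -76.7, -54.3]), (60, [39.8, -83.1, -93.0]), (70, [69.5, -84.2, -133.7])]
15 [(10, [12.8, -35.5, 31.7]), (20, [7.2, -45.8, 16.9]), (30, [3.7, -56.0, 0.4]), (40, [3.5, -65.8, -19.3]), (50, [9.9, -75.0, -44.9]), (60, [28.6, -82.5, -81.1]), (70, [59.7, -85.6, -125.3])]
30 [(10, [12.0, -32.1, 35.9]), (20, [6.1, -42.6, 21.4]), (30, [1.8, -52.8, 5.4]), (40, [0.5, -62.7, -13.2]), (50, [4.5, -72.1, -36.6]), (60, [18.7, -80.3, -69.0]), (70, [47.0, -85.0, -112.0])]
45 [(10, [12.4, -28.0, 39.5]), (20, [6.2, -38.6, 25.1]), (30, [1.5, -49.0, 9.5]), (40, [-0.6, -59.1, -8.4]), (50, [1.7, -68.6, -30.3]), (60, [12.2, -77.0, -59.3]), (70, [35.3, -82.8, -98.1])]
60 [(10, [13.9, -23.5, 42.6]), (20, [7.5, -34.4, 28.1]), (30, [2.6, -45.0, 12.4]), (40, [-0.0, -55.1, -5.1]), (50, [1.2, -64.8, -26.0]), (60, [9.3, -73.3, -52.6]), (70, [27.6, -79.5, -87.1])]
75 [(10, [16.2, -18.9, 44.9]), (20, [9.7, -30.1, 30.1]), (30, [4.7, -40.9, 14.4]), (40, [1.9, -51.2, -3.1]), (50, [2.6, -60.9, -23.5]), (60, [9.1, -69.5, -48.5]), (70, [24.0, -75.7, -79.7])]
90 [(10, [19.1, -14.5, 46.4]), (20, [12.6, -26.1, 31.3]), (30, [7.6, -37.1, 15.3]), (40, [4.7, -47.6, -2.3]), (50, [5.2, -57.3, -22.5]), (60, [10.8, -65.7, -46.5]), (70, [23.5, -71.8, -75.4])]
105 [(10, [22.3, -10.5, 47.2]), (20, [15.8, -22.5, 31.7]), (30, [10.9, -33.8, 15.3]), (40, [8.2, -44.4, -2.5]), (50, [8.7, -54.0, -22.7]), (60, [13.9, -62.3, -46.2]), (70, [25.2, -68.1, -73.3])]
```

The model shows that tilt 25° at the tab rising to about 50° at the stop keeps q3 in range and leaves at least 30 mm of hood clearance.

```bash
python3 -c "
from plan import *
print(row([.525,.125,.048],.172,25,.11))"
```

```text
([-0.144, 0.251, -0.23, 0.0659, 0.2264, -0.0686], array([0.477, 0.117, 0.153]))
```

```bash
python3 -m jog '[[-0.01,0.02,-0.02,0.01,0.03,-0.02,1],[-0.04,0.06,-0.06,0.02,0.06,-0.05,1],[-0.06,0.1,-0.1,0.03,0.1,-0.07,1],[-0.09,0.15,-0.14,0.04,0.14,-0.07,1],[-0.11,0.2,-0.18,0.05,0.18,-0.07,1],[-0.144,0.251,-0.23,0.066,0.226,-0.069,1],[-0.144,0.251,-0.23,0.066,0.226,-0.069,1],[-0.144,0.251,-0.23,0.066,0.226,-0.069,1],[-0.144,0.251,-0.23,0.066,0.226,-0.069,1],[-0.144,0.251,-0.23,0.066,0.226,-0.069,1]]'; python3 - <<'E'
from plan import *
from cell import cams
from h import *
print(row([.525,.125,.048],.172,25,.03),row([.525,.125,.048],.172,25,0),arm.observe()['qpos'])
p=cams.camera("wrist");im=p["pixels"][:,:,::-1].copy()
b=(.595,.137,.1718);c,s=np.cos(b[2]),np.sin(b[2])
q=[[b[0]+c*a-s*e,b[1]+s*a+c*e,.052] for a,e in((-.045,-.1),(-.045,-.012),(-.081,-.012),(-.081,.012),(-.045,.012),(-.045,.1),(.045,.1),(.045,-.1))]
cv2.polylines(im,[proj(p,np.array(q)).astype(np.int32)],True,(0,255,255),1)
cv2.circle(im,tuple(int(i) for i in proj(p,[.525,.125,.052])[0]),3,(255,0,0),-1)
cv2.imwrite("pics/w3.png",im)
E
```

```text
t: 13.6
eef_pos: [0.4761, 0.1151, 0.1526]
orientation: [[-0.894, -0.169, 0.415], [-0.154, 0.986, 0.071], [-0.421, -0.0, -0.907]]
ft_force: [0.3, 0.4, -0.2]
grip_width: 0.0854
grasp_force: 0.0
([-0.001, -0.001, -0.002, -0.0011, 0.0014, 0.0799], array([0.51 , 0.122, 0.081])) ([-0.001, -0.001, -0.002, -0.0012, 0.0015, 0.1099], array([0.523, 0.125, 0.053])) [ 14.97455564  -7.17829654 -50.97931204  21.37122903  -2.21061572
   4.74028765]
```

View pics/w3.png

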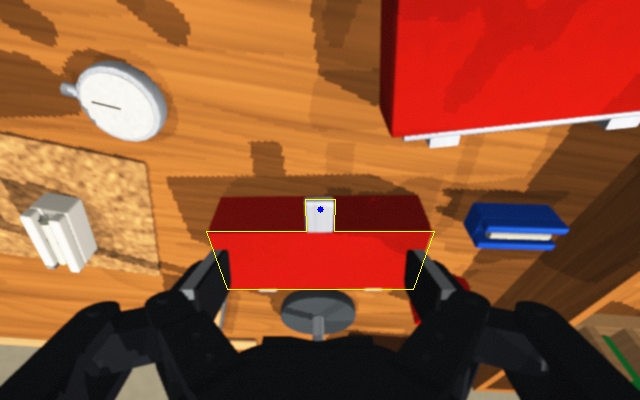

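The box outline fits and the grip point lies on the tab at (320,210). Holder and stopwatch are undisturbed. Going in and gripping.

```bash
python3 -m jog '[[0,0,0,-0.001,0.001,0.03,1],[0,0,0,-0.001,0.001,0.06,1],[0,0,0,-0.001,0.001,0.08,1],[0,0,0,-0.001,0.001,0.095,1],[0,0,0,-0.001,0.001,0.105,1],[0,0,0,-0.001,0.001,0.11,1],[0,0,0,-0.001,0.001,0.11,1],[0,0,0,-0.001,0.001,0.11,1]]'; python3 -m jog '[[0,0,0,0,0,0,0.2],[0,0,0,0,0,0,-0.2],[0,0,0,0,0,0,-0.5],[0,0,0,0,0,0,-0.7],[0,0,0,0,0,0,-0.7],[0,0,0,0,0,0,-0.7],[0,0,0,0,0,0,-0.7]]' 35
cat > arc.py <<'E'
from plan import *
import sys
c,s=np.cos(.172),np.sin(.172)
def lid(th,t,off=0.,r0=.116):
    a=np.radians(th);rr,z=r0*np.cos(a)-.003*np.sin(a),.045+r0*np.sin(a)+.003*np.cos(a)
    G=[.595+.045*c-c*(rr),.137+.045*s-s*rr,z];return G,.172,t
ths=[float(x) for x in sys.argv[1].split(",")]
st=arm.observe();d=st["eef_pos"]+st["orientation"][:,2]*.006-np.array([.595+.045*c,.137+.045*s,.045])
x=-(d[0]*c+d[1]*s);print("measured r",np.hypot(x,d[2]),"theta",np.degrees(np.arctan2(d[2],x))-1.5,"y off",-d[0]*s+d[1]*c)
for th in ths:
    t=25+25*th/105;print(th,round(t,1),[float(k) for k in row(*lid(th,t),st=st)[0]])
E
python3 arc.py 0,3,6,10,15,20,25,30,35,40,45
```

```text
t: 14.45
eef_pos: [0.523, 0.1252, 0.0544]
orientation: [[-0.893, -0.171, 0.416], [-0.155, 0.985, 0.072], [-0.423, 0.0, -0.906]]
ft_force: [-0.1, 0.8, -0.0]
grip_width: 0.0854
grasp_force: 0.0
t: 15.15
eef_pos: [0.5229, 0.1245, 0.0542]
orientation: [[-0.893, -0.17, 0.416], [-0.155, 0.985, 0.07], [-0.422, -0.002, -0.906]]
ft_force: [-3.9, -3.8, 6.7]
grip_width: 0.0234
grasp_force: 35.7
measured r 0.11564809130312113 theta 0.35851251784982985 y off 4.923232626861257e-05
0.0 25.0 [-0.002, -0.0, 0.0, 0.0007, -0.0001, 0.0005]
3.0 25.7 [-0.002, -0.013, 0.0, -0.0021, -0.0001, -0.0049]
6.0 26.4 [-0.002, -0.025, 0.0, -0.0051, -0.0001, -0.0101]
10.0 27.4 [-0.002, -0.042, 0.0, -0.0096, -0.0001, -0.0167]
15.0 28.6 [-0.002, -0.063, 0.0, -0.0159, -0.0001, -0.0246]
20.0 29.8 [-0.002, -0.083, 0.0, -0.0228, -0.0001, -0.0319]
25.0 31.0 [-0.002, -0.104, 0.0, -0.0303, -0.0001, -0.0385]
30.0 32.1 [-0.002, -0.125, 0.0, -0.0383, -0.0002, -0.0445]
35.0 33.3 [-0.002, -0.146, 0.0, -0.0469, -0.0002, -0.0497]
40.0 34.5 [-0.002, -0.167, 0.0, -0.0559, -0.0002, -0.0541]
45.0 35.7 [-0.002, -0.187, 0.0, -0.0652, -0.0002, -0.0577]
```

```bash
python3 -m jog '[[0,-0.006,0,-0.0008,0,-0.0025,-0.7],[0,-0.013,0,-0.002,0,-0.005,-0.7],[0,-0.025,0,-0.005,0,-0.01,-0.7],[0,-0.042,0,-0.0095,0,-0.0165,-0.7],[0,-0.052,0,-0.0127,0,-0.0206,-0.7],[0,-0.063,0,-0.016,0,-0.0245,-0.7],[0,-0.073,0,-0.0193,0,-0.0282,-0.7],[0,-0.083,0,-0.0228,0,-0.032,-0.7],[0,-0.083,0,-0.0228,0,-0.032,-0.7]]'; python3 arc.py 20,25,30,35,40,45,50,55,60
```

```text
t: 16.05
eef_pos: [0.5292, 0.1258, 0.0921]
orientation: [[-0.856, -0.17, 0.488], [-0.149, 0.985, 0.083], [-0.495, -0.001, -0.869]]
ft_force: [0.4, -3.9, -0.7]
grip_width: 0.0231
grasp_force: 35.3
measured r 0.11657862591768989 theta 19.541532309164552 y off 0.0001908068276105443
20.0 29.8 [-0.002, -0.002, 0.0, -0.001, -0.0002, -0.0001]
25.0 31.0 [-0.002, -0.023, 0.0, -0.009, -0.0002, -0.0061]
30.0 32.1 [-0.002, -0.043, 0.0, -0.0176, -0.0002, -0.0114]
35.0 33.3 [-0.002, -0.064, 0.0, -0.0265, -0.0002, -0.0159]
40.0 34.5 [-0.002, -0.085, 0.0, -0.0358, -0.0002, -0.0196]
45.0 35.7 [-0.002, -0.106, 0.0, -0.0454, -0.0002, -0.0224]
50.0 36.9 [-0.002, -0.127, 0.0, -0.0552, -0.0002, -0.0244]
55.0 38.1 [-0.002, -0.147, 0.0, -0.0651, -0.0002, -0.0255]
60.0 39.3 [-0.002, -0.168, 0.0, -0.0751, -0.0002, -0.0257]
```

```bash
python3 -m jog '[[0,-0.012,0,-0.005,0,-0.003,-0.7],[0,-0.023,0,-0.009,0,-0.006,-0.7],[0,-0.033,0,-0.0133,0,-0.0088,-0.7],[0,-0.043,0,-0.0176,0,-0.0114,-0.7],[0,-0.054,0,-0.022,0,-0.0137,-0.7],[0,-0.064,0,-0.0265,0,-0.016,-0.7],[0,-0.085,0,-0.0358,0,-0.0196,-0.7],[0,-0.106,0,-0.0454,0,-0.0224,-0.7],[0,-0.127,0,-0.0552,0,-0.0244,-0.7],[0,-0.147,0,-0.065,0,-0.0255,-0.7],[0,-0.168,0,-0.075,0,-0.0257,-0.7],[0,-0.168,0,-0.075,0,-0.0257,-0.7]]'; python3 arc.py 60,65,70,75,80,85,90; python3 - <<'E'
from cell import cams,arm
import cv2,numpy as np
print(arm.observe()['qpos'])
a=cams.camera("scene")["pixels"][100:280,330:490,::-1];w=cams.camera("wrist")["pixels"][:,:,::-1]
cv2.imwrite("pics/l1.png",np.hstack([cv2.resize(a,(356,400)),cv2.resize(w,(440,400))]))
E
```

```text
t: 17.25
eef_pos: [0.581, 0.1353, 0.1515]
orientation: [[-0.762, -0.171, 0.624], [-0.132, 0.985, 0.108], [-0.633, -0.0, -0.774]]
ft_force: [0.1, -3.6, -2.6]
grip_width: 0.0231
grasp_force: 37.6
measured r 0.11588341490604859 theta 60.017505644800096 y off 0.0007471201622969558
60.0 39.3 [-0.0, 0.0, -0.0, 0.0, -0.0007, -0.0002]
65.0 40.5 [-0.0, -0.021, -0.0, -0.0097, -0.0007, 0.0022]
70.0 41.7 [-0.0, -0.041, -0.0, -0.0192, -0.0007, 0.0053]
75.0 42.9 [-0.0, -0.062, -0.0, -0.0283, -0.0007, 0.0093]
80.0 44.0 [-0.0, -0.083, -0.0, -0.0371, -0.0007, 0.0142]
85.0 45.2 [-0.0, -0.104, -0.0, -0.0455, -0.0007, 0.0197]
90.0 46.4 [-0.0, -0.124, -0.0, -0.0533, -0.0007, 0.026]
[ 14.68297717   0.06087011 -54.26822977  -3.53010102  -3.06568409
   3.74781928]
```

View pics/l1.png

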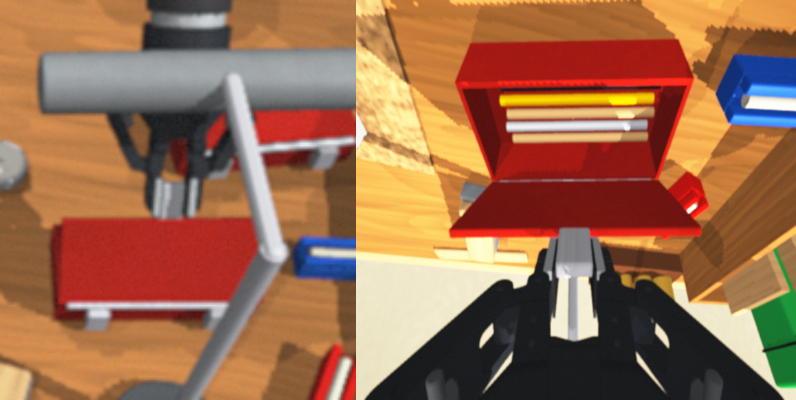

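The lid is open about 60° and still gripped at the tab. Continuing.

```bash
python3 -m jog '[[0,-0.01,0,-0.005,0,0.001,-0.7],[0,-0.021,0,-0.0097,0,0.0022,-0.7],[0,-0.031,0,-0.0145,0,0.0037,-0.7],[0,-0.041,0,-0.0192,0,0.0053,-0.7],[0,-0.052,0,-0.0238,0,0.0072,-0.7],[0,-0.062,0,-0.0283,0,0.0093,-0.7],[0,-0.072,0,-0.0328,0,0.0117,-0.7],[0,-0.083,0,-0.0371,0,0.0142,-0.7],[0,-0.093,0,-0.0413,0,0.0169,-0.7],[0,-0.104,0,-0.0455,0,0.0197,-0.7],[0,-0.124,0,-0.0533,0,0.026,-0.7],[0,-0.124,0,-0.0533,0,0.026,-0.7]]'; python3 arc.py 90,93,96,99,102,104,105,106,107; python3 -c "
from cell import arm;print(arm.observe()['qpos'])"
```

```text
t: 18.55
eef_pos: [0.6401, 0.1462, 0.1673]
orientation: [[-0.676, -0.172, 0.717], [-0.117, 0.985, 0.126], [-0.727, 0.001, -0.686]]
ft_force: [-0.4, -1.0, 4.3]
grip_width: 0.0232
grasp_force: 34.6
measured r 0.11833802196965264 theta 91.11030474522039 y off 0.0013594228755310256
90.0 46.4 [0.001, 0.004, -0.0, 0.0032, -0.0014, -0.0002]
93.0 47.1 [0.001, -0.008, -0.0, -0.0006, -0.0014, 0.0044]
96.0 47.9 [0.001, -0.021, -0.0, -0.0042, -0.0014, 0.0092]
99.0 48.6 [0.001, -0.033, -0.0, -0.0076, -0.0014, 0.0143]
102.0 49.3 [0.001, -0.046, -0.0, -0.0107, -0.0014, 0.0195]
104.0 49.8 [0.001, -0.054, -0.0, -0.0126, -0.0014, 0.023]
105.0 50.0 [0.001, -0.058, -0.0, -0.0135, -0.0014, 0.0248]
106.0 50.2 [0.001, -0.062, -0.0, -0.0144, -0.0014, 0.0266]
107.0 50.5 [0.001, -0.066, -0.0, -0.0152, -0.0014, 0.0284]
[ 14.3671684    4.54973331 -53.68661619 -14.82276952  -3.22266369
   3.10861256]
```

```bash
python3 -m jog '[[0,-0.004,0,0,0,0.002,-0.7],[0,-0.008,0,-0.0006,0,0.0044,-0.7],[0,-0.014,0,-0.0024,0,0.0068,-0.7],[0,-0.021,0,-0.0042,0,0.0092,-0.7],[0,-0.027,0,-0.006,0,0.0118,-0.7],[0,-0.033,0,-0.0076,0,0.0143,-0.7],[0,-0.039,0,-0.0092,0,0.017,-0.7],[0,-0.046,0,-0.0107,0,0.0195,-0.7],[0,-0.046,0,-0.0107,0,0.0195,-0.7]]'; python3 arc.py 102,103,104,105,106,107,108,109
```

```text
t: 19.45
eef_pos: [0.6625, 0.1504, 0.1639]
orientation: [[-0.64, -0.172, 0.749], [-0.111, 0.985, 0.132], [-0.761, 0.001, -0.649]]
ft_force: [1.3, -0.5, 8.9]
grip_width: 0.0233
grasp_force: 38.1
measured r 0.11846743896174274 theta 102.32754682565114 y off 0.0016228067263800612
102.0 49.3 [0.001, 0.004, -0.0, 0.0025, -0.0016, 0.0005]
103.0 49.5 [0.001, -0.0, -0.0, 0.0016, -0.0016, 0.0023]
104.0 49.8 [0.001, -0.004, -0.0, 0.0007, -0.0016, 0.0041]
105.0 50.0 [0.001, -0.009, -0.0, -0.0001, -0.0016, 0.0059]
106.0 50.2 [0.001, -0.013, -0.0, -0.0009, -0.0016, 0.0078]
107.0 50.5 [0.001, -0.017, -0.0, -0.0016, -0.0016, 0.0097]
108.0 50.7 [0.001, -0.021, -0.0, -0.0023, -0.0016, 0.0116]
109.0 51.0 [0.001, -0.025, -0.0, -0.003, -0.0016, 0.0135]
```

```bash
sed -i 's/r0=.116/r0=.1185/' arc.py; python3 arc.py 102.3,104,105,106,107,108
```

```text
measured r 0.11846743896174274 theta 102.32754682565114 y off 0.0016228067263800612
102.3 49.4 [0.001, 0.003, -0.0, -0.0, -0.0016, -0.0002]
104.0 49.8 [0.001, -0.004, -0.0, -0.0015, -0.0016, 0.003]
105.0 50.0 [0.001, -0.009, -0.0, -0.0023, -0.0016, 0.0049]
106.0 50.2 [0.001, -0.013, -0.0, -0.0031, -0.0016, 0.0068]
107.0 50.5 [0.001, -0.017, -0.0, -0.0039, -0.0016, 0.0087]
108.0 50.7 [0.001, -0.021, -0.0, -0.0046, -0.0016, 0.0106]
```

```bash
python3 -m jog '[[0,-0.002,0,-0.0007,0,0.0015,-0.7],[0,-0.004,0,-0.0015,0,0.003,-0.7],[0,-0.006,0,-0.0019,0,0.004,-0.7],[0,-0.009,0,-0.0023,0,0.0049,-0.7],[0,-0.009,0,-0.0023,0,0.0049,-0.7]]';python3 -m jog '[[0,-0.002,0,-0.0004,0,0.001,-0.7],[0,-0.004,0,-0.0008,0,0.0019,-0.7],[0,-0.004,0,-0.0008,0,0.0019,-0.7]]'; python3 arc.py 105
```

```text
t: 19.95
eef_pos: [0.6675, 0.1513, 0.1625]
orientation: [[-0.633, -0.172, 0.755], [-0.11, 0.985, 0.133], [-0.766, 0.001, -0.643]]
ft_force: [-0.5, -1.2, 7.6]
grip_width: 0.0233
grasp_force: 38.9
t: 20.25
eef_pos: [0.6694, 0.1517, 0.162]
orientation: [[-0.63, -0.172, 0.757], [-0.109, 0.985, 0.133], [-0.769, 0.001, -0.639]]
ft_force: [-0.0, -1.2, 8.4]
grip_width: 0.0231
grasp_force: 39.1
measured r 0.11856980550195417 theta 105.89116090698258 y off 0.0017295436925115282
105.0 50.0 [0.002, 0.004, -0.0, 0.0008, -0.0017, -0.0018]
```

No stop felt yet (fx ≈ 0), so I'll continue in small steps.

```bash
for i in 1; do python3 -m jog '[[0,-0.002,0,-0.0004,0,0.001,-0.7],[0,-0.004,0,-0.0008,0,0.0019,-0.7],[0,-0.004,0,-0.0008,0,0.0019,-0.7]]' | grep -E "eef|ft"; python3 -m jog '[[0,-0.002,0,-0.0004,0,0.001,-0.7],[0,-0.004,0,-0.0008,0,0.0019,-0.7],[0,-0.004,0,-0.0008,0,0.0019,-0.7]]'| grep -E "eef|ft"; done; python3 arc.py 105
```

```text
eef_pos: [0.6713, 0.152, 0.1613]
ft_force: [-0.0, -0.2, 8.4]
eef_pos: [0.6733, 0.1524, 0.1608]
ft_force: [0.4, -0.1, 7.8]
measured r 0.11869705183900815 theta 107.89108809150703 y off 0.0017831558910652561
105.0 50.0 [0.002, 0.012, -0.0, 0.0023, -0.0018, -0.0056]
```

```bash
python3 -m jog '[[0,-0.002,0,-0.0004,0,0.001,-0.7],[0,-0.004,0,-0.0008,0,0.0019,-0.7],[0,-0.004,0,-0.0008,0,0.0019,-0.7]]' | grep -E "eef|ft"; python3 -m jog '[[0,-0.002,0,-0.0004,0,0.001,-0.7],[0,-0.004,0,-0.0008,0,0.0019,-0.7],[0,-0.004,0,-0.0008,0,0.0019,-0.7]]'| grep -E "eef|ft|width"; python3 - <<'E'
from cell import cams,masks_of
from plan import *
from h import *
c,s=np.cos(.172),np.sin(.172)
for n in("scene","wrist","top"):
    p=cams.camera(n)
    for d in masks_of(p,"lid_tab")[:2]:
        m=d["pixels"];ys,xs=np.nonzero(m);print(n,round(d["conf"],2),m.sum(),np.round(d["xy"]),xs.min(),xs.max(),ys.min(),ys.max())
    # predicted lid front-edge ends for angles
    for th in(95,100,105,110):
        a=np.radians(th);rr,z=.09*np.cos(a),.045+.09*np.sin(a)
        print(n,th,[np.round(proj(p,[.595+.045*c-c*rr-s*e,.137+.045*s-s*rr+c*e,z])[0]).tolist() for e in(.1,-.1)])
    im=p["pixels"].astype(int);red=((im[...,0]>90)&(im[...,1]<50)&(im[...,2]<50)).astype(np.uint8)
    k,l,stt,ce=cv2.connectedComponentsWithStats(red)
    print(n,[x[:5].tolist() for x in stt[1:] if x[4]>150])
print(arm.observe()['qpos'])
E
```

```text
eef_pos: [0.6751, 0.1527, 0.16]
ft_force: [-0.1, -0.5, 7.9]
eef_pos: [0.677, 0.153, 0.1593]
ft_force: [-0.5, 0.5, 6.7]
grip_width: 0.0231
scene 0.9 611 [466. 155.] 443 492 150 165
scene 0.74 859 [393. 230.] 357 461 220 237
scene 95 [[460.0, 218.0], [359.0, 217.0]]
scene 100 [[461.0, 222.0], [359.0, 221.0]]
scene 105 [[461.0, 226.0], [360.0, 225.0]]
scene 110 [[462.0, 229.0], [360.0, 229.0]]
scene [[444, 150, 48, 14, 486], [353, 201, 48, 36, 659], [465, 256, 29, 40, 421]]
wrist 0.96 84115 [320. 129.] 93 545 25 296
wrist 95 [[576.0, 201.0], [55.0, 200.0]]
wrist 100 [[560.0, 206.0], [72.0, 206.0]]
wrist 105 [[545.0, 209.0], [87.0, 209.0]]
wrist 110 [[532.0, 210.0], [100.0, 210.0]]
wrist [[93, 0, 446, 27, 10051], [94, 25, 513, 186, 81490]]
top 0.7 1780 [174. 285.] 149 202 260 309
top 0.46 10 [279. 155.] 273 283 154 156
top 95 [[187.0, 163.0], [281.0, 147.0]]
top 100 [[187.0, 159.0], [281.0, 143.0]]
top 105 [[187.0, 156.0], [280.0, 140.0]]
top 110 [[186.0, 152.0], [280.0, 137.0]]
top [[161, 125, 22, 25, 188], [248, 155, 46, 49, 390], [149, 261, 53, 49, 1656]]
[ 14.17272986  10.00748926 -53.8621498  -24.92528378  -3.2540759
   2.71748518]
```

```bash
cat > ang.py <<'E'
from cell import cams,arm
from h import *
p=cams.camera("wrist");im=p["pixels"].astype(int)
red=((im[...,0]>1.8*im[...,1])&(im[...,0]>1.8*im[...,2])&(im[...,0]>50)).astype(np.uint8)
c,s=np.cos(.172),np.sin(.172)
print("rows: extents",[(r,np.nonzero(red[r])[0].min(),np.nonzero(red[r])[0].max()) for r in range(150,232,10) if red[r].any()])
for th in(95,100,105,110):
    a=np.radians(th);o=[]
    for R_ in(.03,.06,.09):
        rr,z=R_*np.cos(a),.045+R_*np.sin(a)
        o.append([np.round(proj(p,[.595+.045*c-c*rr-s*e,.137+.045*s-s*rr+c*e,z])[0]).tolist() for e in(.1,-.1)])
    print(th,o)
s=arm.observe();print(s["ft_force"],s["wrist_torque"])
E
python3 ang.py; python3 -m jog '[[0,-0.002,0,-0.0004,0,0.001,-0.7],[0,-0.004,0,-0.0008,0,0.0019,-0.7],[0,-0.004,0,-0.0008,0,0.0019,-0.7]]' | grep -E "eef|ft"; python3 ang.py
```

```text
rows: extents [(150, np.int64(99), np.int64(539)), (160, np.int64(97), np.int64(541)), (170, np.int64(96), np.int64(542)), (180, np.int64(96), np.int64(543)), (190, np.int64(95), np.int64(545)), (200, np.int64(94), np.int64(546)), (210, np.int64(93), np.int64(545))]
95 [[[540.0, 73.0], [93.0, 73.0]], [[556.0, 132.0], [75.0, 132.0]], [[576.0, 201.0], [55.0, 200.0]]]
100 [[[535.0, 77.0], [97.0, 77.0]], [[547.0, 138.0], [85.0, 138.0]], [[560.0, 206.0], [72.0, 206.0]]]
105 [[[531.0, 81.0], [101.0, 80.0]], [[538.0, 143.0], [94.0, 142.0]], [[545.0, 209.0], [87.0, 209.0]]]
110 [[[527.0, 83.0], [105.0, 83.0]], [[530.0, 146.0], [103.0, 146.0]], [[532.0, 210.0], [100.0, 210.0]]]
[ 0.82253106 -0.04726515  6.96446267] [-0.13424242  0.00434397  0.00309568]
eef_pos: [0.6786, 0.1534, 0.1587]
ft_force: [-5.0, -1.0, 10.2]
rows: extents [(150, np.int64(97), np.int64(542)), (160, np.int64(96), np.int64(543)), (170, np.int64(95), np.int64(544)), (180, np.int64(94), np.int64(545)), (190, np.int64(93), np.int64(546)), (200, np.int64(92), np.int64(547)), (210, np.int64(92), np.int64(546))]
95 [[[543.0, 71.0], [89.0, 71.0]], [[560.0, 131.0], [71.0, 131.0]], [[580.0, 201.0], [51.0, 200.0]]]
100 [[[539.0, 75.0], [93.0, 75.0]], [[551.0, 137.0], [81.0, 137.0]], [[564.0, 206.0], [68.0, 206.0]]]
105 [[[535.0, 79.0], [98.0, 78.0]], [[541.0, 142.0], [91.0, 141.0]], [[549.0, 209.0], [83.0, 209.0]]]
110 [[[530.0, 81.0], [102.0, 81.0]], [[533.0, 145.0], [99.0, 145.0]], [[535.0, 210.0], [97.0, 210.0]]]
[-4.36100563 -0.91867011 10.52610219] [-0.12679587  0.1179091  -0.03314484]
```

fx jumped to -5 N and the image gives about 105–106°, so this is the stop. One more small step confirms it.

```bash
python3 -m jog '[[0,0,0,-0.0003,0,0.0007,-0.7],[0,0,0,-0.0006,0,0.0014,-0.7],[0,0,0,-0.0006,0,0.0014,-0.7]]' | grep -E "eef|ft"; python3 ang.py | head -1
```

```text
eef_pos: [0.679, 0.1534, 0.1582]
ft_force: [-17.0, -3.1, 19.8]
rows: extents [(150, np.int64(96), np.int64(542)), (160, np.int64(95), np.int64(543)), (170, np.int64(94), np.int64(544)), (180, np.int64(94), np.int64(545)), (190, np.int64(93), np.int64(547)), (200, np.int64(92), np.int64(548)), (210, np.int64(91), np.int64(547))]
```

The stop is firm. Releasing and backing out along the tool axis.

```bash
python3 -m jog '[[0,0,0,0,0,0,-0.5],[0,0,0,0,0,0,-0.3],[0,0,0,0,0,0,0],[0,0,0,0,0,0,0.4],[0,0,0,0,0,0,0.4],[0,0,0,0,0,0,0.4]]' 20; python3 -m jog '[[0,0,0,0,0,-0.01,0.4],[0,0,0,0,0,-0.02,0.4],[0,0,0,0,0,-0.04,0.4],[0,0,0,0,0,-0.06,0.4],[0,0,0,0,0,-0.08,0.4],[0,0,0,0,0,-0.1,0.4],[0,0,0,0,0,-0.12,0.4],[0,0,0,0,0,-0.12,0.4]]'; python3 - <<'E'
from cell import arm,cams,masks_of
from h import *
from scipy.optimize import least_squares
print(arm.observe()['qpos'])
S=cams.camera("scene");T=cams.camera("top");p=cams.camera("wrist")
for t,z in(("chalk_holder",.03),("stopwatch",.016),("duster",.038),("loose_case",.02)):
    for q in(S,T):print(t,[(round(d["conf"],2),np.round(onz(q,d["xy"],z)[:2],3).tolist()) for d in masks_of(q,t)[:4]])
for d in masks_of(p,"lid_tab")[:1]:
    ys,xs=np.nonzero(d["pixels"]);print("lid",d["conf"],[(r,int(xs[ys==r].min()),int(xs[ys==r].max())) for r in range(ys.min(),ys.max(),15)])
c,s=np.cos(.172),np.sin(.172)
for th in(95,100,105,110):
    a=np.radians(th);o=[]
    for R_,e in((.0,.1),(.09,.1),(.0,-.1),(.09,-.1),(.126,.012),(.126,-.012)):
        rr,z=R_*np.cos(a),.045+R_*np.sin(a);o.append(np.round(proj(p,[.595+.045*c-c*rr-s*e,.137+.045*s-s*rr+c*e,z])[0]).tolist())
    print(th,o)
cv2.imwrite("pics/end.png",p["pixels"][:,:,::-1])
E
```

```text
t: 23.1
eef_pos: [0.6776, 0.1524, 0.1541]
orientation: [[-0.621, -0.172, 0.765], [-0.108, 0.985, 0.133], [-0.776, 0.0, -0.63]]
ft_force: [0.3, 0.3, -0.6]
grip_width: 0.0597
grasp_force: 0.0
t: 23.9
eef_pos: [0.5871, 0.1369, 0.2346]
orientation: [[-0.619, -0.171, 0.767], [-0.107, 0.985, 0.134], [-0.778, 0.0, -0.628]]
ft_force: [0.4, -0.1, 0.1]
grip_width: 0.0597
grasp_force: 0.0
[ 15.23494091  -8.77664938 -58.71507175 -10.90007594  -4.161436
   3.39664697]
chalk_holder [(0.85, [0.639, -0.125]), (0.81, [0.699, 0.315]), (0.59, [0.553, 0.321])]
chalk_holder [(0.88, [0.548, 0.323]), (0.69, [0.699, 0.312]), (0.62, [0.635, -0.13])]
stopwatch [(0.91, [0.484, -0.039]), (0.63, [0.625, -0.127])]
stopwatch [(0.8, [0.479, -0.039])]
duster [(0.78, [0.798, 0.003])]
duster [(0.91, [0.788, 0.008])]
loose_case [(0.79, [0.539, -0.393])]
loose_case [(0.75, [0.525, -0.402])]
lid 0.84 [(68, 385, 431), (83, 202, 433), (98, 203, 434), (113, 202, 434), (128, 201, 436), (143, 200, 437), (158, 199, 438), (173, 304, 333), (188, 305, 332), (203, 305, 333)]
95 [[434.0, 66.0], [448.0, 160.0], [202.0, 66.0], [187.0, 160.0], [334.0, 205.0], [301.0, 205.0]]
100 [[434.0, 66.0], [444.0, 165.0], [202.0, 66.0], [192.0, 164.0], [333.0, 209.0], [302.0, 209.0]]
105 [[434.0, 66.0], [440.0, 168.0], [202.0, 66.0], [196.0, 167.0], [332.0, 211.0], [303.0, 211.0]]
110 [[434.0, 66.0], [436.0, 170.0], [202.0, 66.0], [200.0, 169.0], [332.0, 212.0], [303.0, 212.0]]
```

The lid sits at its stop (about 105–107° in the image) and the holder is on the mat near (0.637,-0.127). The bystanders are where they were and the arm is clear. Handing in.

```bash
python3 -c "
from cell import ticket;print(ticket.close_job())"
```

```text
the job is handed in; nothing more can be done
None
```

The chalk holder stands on its base on the cork mat, the pencil box's lid is back against its stop, the lamp and loose items were left alone, and the job is handed in at about 24 s of the 72 s.

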